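# Find the full box of sealing film by its weight

### The arm

A 7-joint arm with a two-finger parallel gripper is mounted at the origin on a cart in front of the work surface, level with it; the furniture and walls round the work are solid. World frame = base frame: x ahead of the robot, y to its left, z up, the work surface at z = 0. Lengths are in m, angles in rad, forces in N, time in s.
With the tool pointing down it reaches from about 0.4 to 0.85 m from the base axis. Payload 4.5 kg.
Tool frame: the origin (TCP) lies at the very end of the fingers, on their centre line; the grasp point (between the pads) lies 19 mm behind it; z points along the fingers, y is the line along which they close (so a half turn about z gives the same grasp; the last joint's range is limited). The gripper opens to 88 mm and grips with 3 to 60 N. Pads are 18 mm wide; open, the fingers measure 123 mm over their backs; the gripper's body (75 mm by 187 mm) begins 45 mm behind the grasp point.
Start: joints at [1.225, 0.689, -0.195, 1.565, 0.157, 0.902, -0.215], TCP at [0.232, -0.58, 0.239] pointing down, gripper open.
Joint ranges: [-3.01, 3.01], [-0.46, 2.08], [-1.47, 1.51], [0.13, 2.56], [-1, 4.14], [0.04, 2.09], [-2.66, 2.66]. Speed limits (rad/s): [2.57, 2.57, 3.14, 3.14, 3.14, 3.14, 3.14].

### API

Orientations are given as a unit quaternion [x, y, z, w].
In Python, from plant import r gives the robot as it stands. The module is installed in compiled form; this text tells all that it offers.
- The arm moves only by the tool step_arm, never from a script. Its argument "increments" is a list of rows, each a list of 2 entries, a list of its own where there are three numbers: the shift along the world's x, y, z in cm, then the turn, a rotation vector about the world's x, y, z in degrees. A call has exactly 10 rows; each row shifts and turns the commanded pose from where the row before left it; what a row does not reach is not made up. A row lasts 1/10 s, in which the tool goes at most 50 mm and 8.59 degrees, less where a joint would pass 70% of its speed; a pose out of reach is approached as far as the arm can. A call is refused whole if a number of a shift passes 5 or a number of a turn 8.59, either way. A call with a gripper value outside its range is refused whole. "fingers" is the opening, from 0 (shut) to 1 (fully open), set as the call begins (left out, the last holds). The fingers move at their own pace and stop on an object; "grip_force" is the grip in N (left out, the last holds). Time passes only in rows, so rows that do not move let the fingers close, or fill a call up. It gives the time, the measured TCP pose, the force, the opening and the grip force at its end, in the units of the state.
- r.get_state(): the state, without advancing time (a new reading comes with each control period).
- r.snapshot(name): name is "side" or "top"; returns (picture, depth): 420x560x3 uint8, red, green, blue; 420x560 float32, m along the optical axis (not along the pixel's ray), 0 where there is no reading.
- r.calibration(name): a dict with "fov_y" (degrees; the focal length in pixels is half the picture's height over the tangent of half this angle, whatever the lens; pixels are square), "cx", "cy" (the principal point, pixels), "R" (3x3) and "t" (3): a world point X has camera coordinates R X + t. Camera axes: x right, y down, z forward; pixel columns grow to the right and rows downward; lengths in m; the calibration is good to about 2 mm. A picture is of the moment at which its call begins. calibration takes no time and is no camera call.
- r.finish_job(): hands the job in; it is judged then, once.
The state is a dict: "clock": time; "q": joint angles; "qd": joint speeds; "joint_torque": joint torques, N m; "tool_pos": TCP position; "eef_rot": TCP orientation; "contact_force": force on the tool from outside, world axes, zero at the start; "moment": the same for the moment, N m; "opening": opening from 0.0 (shut) to 1.0 (fully open); "finger_force": force on a finger pad.
Only numpy, scipy, OpenCV 4.12 (cv2) and the standard library are available. Lean on these libraries where they do the work, as an engineer would, in place of code of your own. Each camera call takes 0.05 s, during which the arm holds its last target. There are 200 camera calls.

### The job

Two identical closed boxes of sealing film stand on the bench; one is full, the other nearly empty. Lift them to find out which is the heavier, and put that one into the shallow metal tray, flat on its floor; the lighter one must end standing on the bench where it stood. Set the boxes down, do not drop them.

Things in the scene. Friction and masses are not known exactly. Their poses are not given: they have to be found in the camera images.
- box_p_center (a point): closed rigid cardboard box, white with dark and red bands, 115 x 50 mm, 50 mm high, its length pointing roughly away from the robot; the two look the same. One is nearly empty (about 0.15 kg), the other full (about 0.65 kg), either can be which. Point: the box's centre, 25 mm above its underside; y along the length, x across the 50 mm width (grip it that way), z up.
- box_q_center (a point): closed rigid cardboard box, white with dark and red bands, 115 x 50 mm, 50 mm high, its length pointing roughly away from the robot; the two look the same. One is nearly empty (about 0.15 kg), the other full (about 0.65 kg), either can be which. Point: the box's centre, 25 mm above its underside; y along the length, x across the 50 mm width (grip it that way), z up.
- tray_floor (a point): shallow square stainless tray fixed to the bench, 140 x 140 mm, 12 mm high, rolled rim; inside 129 x 129 mm, so a box fits, centred, at any yaw. Point: centre of its inner floor, 3 mm above the bench; x and y along its sides, z up. Tray and boxes stand side by side from left to right, in any order.

How it is judged:
At the end, for the whole second after the job is handed in: The heavier box (it loads the tray with over 3.5 N) lies flat and upright on the tray's floor, within the rim (its centre within 50 mm of the tray's centre); the lighter box stands upright on the bench within 50 mm of where it was at the start; both are released and at rest (((contact force between box_p and tray above 3.5 N and horizontal distance between box_p_center and tray_floor below 0.05 m and z of box_p_center in the frame of tray_floor below 0.031 m and angle between each of box_p_center, box_q_center's own z axis and vertical below 0.1 rad and distance of box_q_center from where it was at the start of the episode below 0.05 m and height (world z) of box_q_center below 0.031 m and linear speed of each of box_p, box_q below 0.02 m/s) or (contact force between box_q and tray above 3.5 N and horizontal distance between box_q_center and tray_floor below 0.05 m and z of box_q_center in the frame of tray_floor below 0.031 m and angle between each of box_q_center, box_p_center's own z axis and vertical below 0.1 rad and distance of box_p_center from where it was at the start of the episode below 0.05 m and height (world z) of box_p_center below 0.031 m and linear speed of each of box_q, box_p below 0.02 m/s))); the robot touches nothing.
It fails at once if a box is let go in the air, more than 60 mm above the bench ((height (world z) of box_p_center above 0.085 m and contact force between the fingers and box_p below 0.1 N) or (height (world z) of box_q_center above 0.085 m and contact force between the fingers and box_q below 0.1 N)).
It also fails if it takes over 72 s, if anything falls off the work surface, if the arm or the gripper's body presses on something with over 40 N, if the wrist force passes 120 N, or if a joint passes its speed limit or range.

## Working session

There is one attempt and no reset: what is moved stays moved. The work goes in short steps, Python scripts to look and compute and a tool call to move; the robot and the scene stay as the last step left them, time stands still between calls to the robot, and variables do not carry over. Pictures are saved under pics/ and viewed, at most 10 in all, crops included, and the job is handed in when it is done.

Besides the shell and the picture viewer there is one more tool, called after "Call:" as a command line: name --argument value ..., lists and objects as JSON in quotes. step_arm: Moves the arm, as the interface text tells. Its arguments: {"type":"object","properties":{"increments":{"type":"array","items":{"type":"array"}},"fingers":{"type":"number"},"grip_force":{"type":"number"}},"required":["increments"]}

```bash
mkdir -p pics
python3 - <<'E'
from plant import r
import cv2,numpy as np
for n in("top","side"):
    p,d=r.snapshot(n); cv2.imwrite(f"pics/{n}0.png",p[:,:,::-1]); np.savez(f"{n}0.npz",p=p,d=d); c=r.calibration(n); print(n,c)
print(r.get_state())
E
```

```text
top {'fov_y': 50.96138742824008, 'cx': 276.9396313878491, 'cy': 203.68802768078123, 'R': array([[-0.01181098, -0.99974788,  0.0190967 ],
       [-0.99813147,  0.01064256, -0.06016893],
       [ 0.05995052, -0.01977167, -0.99800552]]), 't': array([-0.05221635,  0.4320569 ,  0.8586349 ])}
side {'fov_y': 55.783853515078796, 'cx': 281.1275903121368, 'cy': 210.32256525635933, 'R': array([[ 0.99750628, -0.0691288 ,  0.01422765],
       [-0.02069399, -0.47920113, -0.87746113],
       [ 0.06747574,  0.87497856, -0.47943669]]), 't': array([-0.45156278,  0.01983712,  0.86744135])}
{'clock': 0.1, 'q': array([ 1.22479517,  0.68991494, -0.19452132,  1.56619657,  0.15729826,
        0.90249987, -0.21508489]), 'qd': array([ 2.46380246e-04, -2.94959736e-03,  7.64196481e-05, -3.65447912e-03,
        3.61408291e-05,  1.24899665e-05,  1.58329785e-03]), 'joint_torque': array([-3.09538445e-03, -5.28499246e+01, -1.27156064e+00, -1.53837866e+01,
       -5.25684818e-02,  1.93291860e-03,  5.32654565e-05]), 'tool_pos': array([ 0.23146819, -0.57996775,  0.23799259]), 'eef_rot': array([ 9.82014568e-01,  1.88803404e-01, -2.09005111e-04, -7.86873893e-04]), 'contact_force': array([0.25460066, 0.66334318, 0.43840072]), 'moment': array([ 0.00351958,  0.00697444, -0.01436189]), 'finger_force': 0.0, 'opening': 0.9998763226268335}
```

View pics/top0.png

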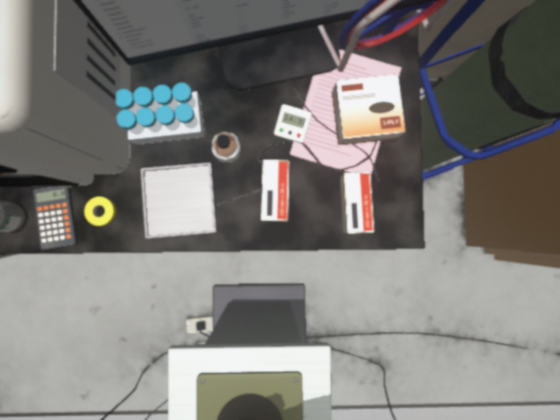

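The top view shows the tray at about (178,200) and the two boxes at about (275,190) and (358,202). A vial stands at (225,146) and a rack at (160,110). Next I measure them with depth.

```bash
cat > h.py <<'E'
from plant import r
import cv2,numpy as np
def cloud(n,d):
    c=r.calibration(n);f=210/np.tan(np.radians(c["fov_y"]/2))
    v,u=np.mgrid[:420,:560]
    P=np.stack([(u-c["cx"])/f*d,(v-c["cy"])/f*d,d],-1)
    return (P-c["t"])@c["R"]
def rect(W,m):
    k,l,s,_=cv2.connectedComponentsWithStats(m.astype(np.uint8))
    for i in range(1,k):
        if s[i,4]>150:
            q=W[l==i];b=cv2.minAreaRect((q[:,:2]*1000).astype(np.float32))
            print(np.round(b[0],1),np.round(b[1],1),round(b[2],1),"z",np.round(np.percentile(q[:,2],[5,50,95]),4),"px",s[i])
E
python3 - <<'E'
from h import *
a=np.load("top0.npz");W=cloud("top",a["d"]);z=W[...,2];ok=a["d"]>0
roi=np.zeros_like(ok);roi[95:248,80:420]=1
print("boxes");rect(W,ok&roi&(z>.035))
print("low");rect(W,ok&roi&(z>.0015)&(z<.02))
for u,v in((178,200),(146,200),(210,200),(240,220),(275,190),(358,202)):print(u,v,W[v,u])
E
```

```text
boxes
[566.7 212.1] [103.8 275.3] 26.1 z [0.0491 0.1188 0.239 ] px [  80   95  122   90 6930]
[ 601.4 -234.2] [ 93.5 119.9] 5.5 z [0.0488 0.0694 0.0719] px [ 334   95   71   47 2884]
[540.6  41.2] [51.6 51.4] 82.1 z [0.0473 0.0727 0.1018] px [212 132  28  29 650]
[455.9 -51.9] [ 50.4 114.7] 88.0 z [0.0492 0.0515 0.054 ] px [ 261  160   28   61 1607]
[ 431.1 -211. ] [115.   51.6] 2.4 z [0.048  0.0514 0.0538] px [ 342  172   32   61 1650]
low
[500.6  -6.5] [681.2 308.7] 89.3 z [0.0016 0.0031 0.0137] px [   80    95   340   153 19034]
[ 566.8 -330.2] [40.7 65.3] 65.8 z [0.0016 0.0023 0.0044] px [396 121  24  32 216]
178 200 [0.44142935 0.13974428 0.00473179]
146 200 [0.44207907 0.20306194 0.0049538 ]
210 200 [0.44088421 0.07641989 0.00298632]
240 220 [0.40029802 0.01694742 0.00115341]
275 190 [ 0.45518764 -0.05294241  0.05164158]
358 202 [ 0.43069667 -0.2102689   0.05205685]
```

View pics/side0.png

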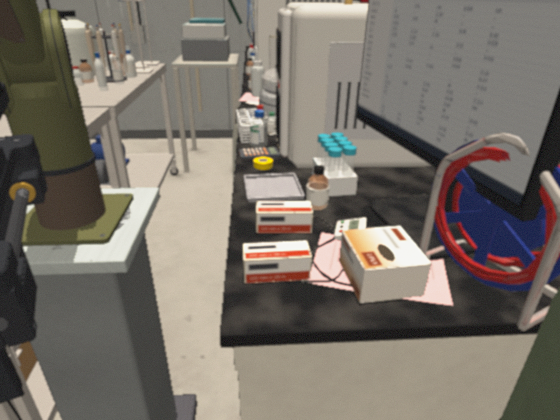

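Run:
```python
from h import *
a=np.load("top0.npz");W=cloud("top",a["d"]);z=W[...,2];ok=a["d"]>0
p=a["p"].astype(int)
roi=np.zeros_like(ok);roi[155:245,135:222]=1
m=roi&(p.min(-1)>110); print("tray");rect(W,m)
m=ok&(z>.06)&(W[...,0]<.56)&(W[...,0]>.2)&(W[...,1]>-.5)
print("obst");rect(W,m)
for y0 in np.arange(-.45,.40,.05):
    s=m&(abs(W[...,1]-y0)<.025)
    if s.sum()>5:print(round(y0,2),"xmin",W[s][:,0].min().round(3),"zmax",z[s].max().round(3))
b=np.load("side0.npz");V=cloud("side",b["d"]);pb=b["p"].astype(int)
roi=np.zeros_like(ok);roi[170:203,240:308]=1
print("side tray");rect(V,roi&(b["d"]>0)&(pb.min(-1)>110))
```

```text
tray
[444.7  88.6] [144.8 249.5] 3.1 z [0.0016 0.0046 0.0135] px [ 140  162   77   77 5111]
obst
[488.6 330.3] [ 61.9 249. ] 23.7 z [0.0901 0.2857 0.4118] px [    0    64   126   123 10795]
[540.4  41.7] [44.3 42.1] 76.3 z [0.0665 0.0766 0.1021] px [212 133  25  24 442]
[ 555.5 -230.9] [ 10.2 103.6] 1.2 z [0.0613 0.0685 0.0715] px [341 133  56   7 213]
[413.1 447.5] [13.3 48. ] 89.9 z [0.061  0.0697 0.0784] px [  0 202   8  27 154]
-0.3 xmin 0.559 zmax 0.069
-0.25 xmin 0.554 zmax 0.072
-0.2 xmin 0.549 zmax 0.074
-0.0 xmin 0.531 zmax 0.076
0.05 xmin 0.518 zmax 0.104
0.25 xmin 0.491 zmax 0.419
0.3 xmin 0.466 zmax 0.365
0.35 xmin 0.466 zmax 0.28
side tray
[446.   99.3] [146.2 283.9] 4.3 z [0.001  0.0038 0.0502] px [ 243  172   65   31 1549]
```

Call:
step_arm --increments '[[[2, 4, 0], [0, 0, -2]], [[2, 4, 0], [0, 0, -2]], [[2, 4, 0], [0, 0, -2]], [[2, 4, 0], [0, 0, -2]], [[2, 4, 0], [0, 0, -2]], [[2, 4, 0], [0, 0, -2]], [[2, 4, 0], [0, 0, -2]], [[2, 4, 0], [0, 0, -2]], [[2, 3, 0], [0, 0, -2]], [[2, 2, 0], [0, 0, -1.4]]]' --fingers 1 --grip_force 30

```text
clock: 1.1
tool_pos: [0.4322, -0.2075, 0.2386]
eef_rot: [1.0, 0.021, -0.0, -0.001]
contact_force: [-0.2, -0.3, -0.1]
opening: 0.998
finger_force: 0.0
```

Run:
```python
from h import *
a=np.load("top0.npz");W=cloud("top",a["d"]);z=W[...,2];ok=a["d"]>0
p=a["p"].astype(int)
roi=np.zeros_like(ok);roi[155:245,135:222]=1
m=(roi&(p.min(-1)>110)).astype(np.uint8)
k,l,s,_=cv2.connectedComponentsWithStats(m);i=1+s[1:,4].argmax()
v,u=np.nonzero(l==i)
b=cv2.boxPoints(cv2.minAreaRect(np.stack([u,v],1).astype(np.float32)))
c=r.calibration("top");f=210/np.tan(np.radians(c["fov_y"]/2))
C=[]
for x in b:
    d=c["R"].T@np.array([(x[0]-c["cx"])/f,(x[1]-c["cy"])/f,1]);o=-c["R"].T@c["t"]
    C.append((o+d*(.012-o[2])/d[2])[:2])
C=np.array(C);print(C,C.mean(0),np.linalg.norm(C[0]-C[1]),np.linalg.norm(C[1]-C[2]))
rect(W,ok&(l==i))
```

```text
[[0.50689987 0.21567945]
 [0.51697559 0.07364112]
 [0.37528419 0.06297303]
 [0.36584998 0.20371487]] [0.44125241 0.13900212] 0.14239525773536094 0.14209243788450446
[442.2 141.2] [143.3 143.5] 4.1 z [0.0016 0.0046 0.0133] px [ 140  162   77   77 5094]
```

Call:
step_arm --increments '[[[0, -0.3, -3], [0, 0, 0]], [[0, 0, -3], [0, 0, 0]], [[0, 0, -3], [0, 0, 0]], [[0, 0, -3], [0, 0, 0]], [[0, 0, -3], [0, 0, 0]], [[0, 0, -3], [0, 0, 0]], [[0, 0, -2], [0, 0, 0]], [[0, 0, -1.6], [0, 0, 0]], [[0, 0, -1], [0, 0, 0]], [[0, 0, 0], [0, 0, 0]]]'

```text
clock: 2.1
tool_pos: [0.4312, -0.2131, 0.0117]
eef_rot: [1.0, 0.021, -0.001, -0.0]
contact_force: [0.5, -0.2, 0.3]
opening: 1.001
finger_force: 0.0
```

Call:
step_arm --increments '[[[0, 0, 0], [0, 0, 0]], [[0, 0, 0], [0, 0, 0]], [[0, 0, 0], [0, 0, 0]], [[0, 0, 0], [0, 0, 0]], [[0, 0, 0], [0, 0, 0]], [[0, 0, 0], [0, 0, 0]], [[0, 0, 0], [0, 0, 0]], [[0, 0, 0], [0, 0, 0]], [[0, 0, 0], [0, 0, 0]], [[0, 0, 0], [0, 0, 0]]]' --fingers 0 --grip_force 30

```text
clock: 3.1
tool_pos: [0.4319, -0.2134, 0.0131]
eef_rot: [1.0, 0.021, 0.0, 0.0]
contact_force: [0.5, 0.9, 6.3]
opening: 0.559
finger_force: 30.0
```

Call:
step_arm --increments '[[[0, 0, 0.5], [0, 0, 0]], [[0, 0, 0.5], [0, 0, 0]], [[0, 0, 0.5], [0, 0, 0]], [[0, 0, 0.5], [0, 0, 0]], [[0, 0, 0.5], [0, 0, 0]], [[0, 0, 0.5], [0, 0, 0]], [[0, 0, 0], [0, 0, 0]], [[0, 0, 0], [0, 0, 0]], [[0, 0, 0], [0, 0, 0]], [[0, 0, 0], [0, 0, 0]]]'

```text
clock: 4.1
tool_pos: [0.4316, -0.2134, 0.0425]
eef_rot: [1.0, 0.021, -0.0, -0.0]
contact_force: [-0.7, 0.5, -1.8]
opening: 0.561
finger_force: 30.0
```

Run:
```python
from h import *
F=[]
for i in range(4):
    p,d=r.snapshot("side");F.append(r.get_state()["contact_force"][2])
W=cloud("side",d);z=W[...,2]
print(np.round(F,2));m=(d>0)&(abs(W[...,0]-.431)<.07)&(abs(W[...,1]+.211)<.05)&(z<.2)
s=m&(abs(W[...,1]+.236)<.006);print("front face z",np.percentile(z[s],[1,5,50,95,99]))
cv2.imwrite("pics/s1.png",p[150:330,200:440,::-1].repeat(2,0).repeat(2,1))
```

```text
[-0.83 -1.23 -1.05 -0.56]
front face z [-9.16720015e-04 -1.00829299e-04  5.20634955e-02  1.54804176e-01
  1.97816436e-01]
```

View pics/s1.png

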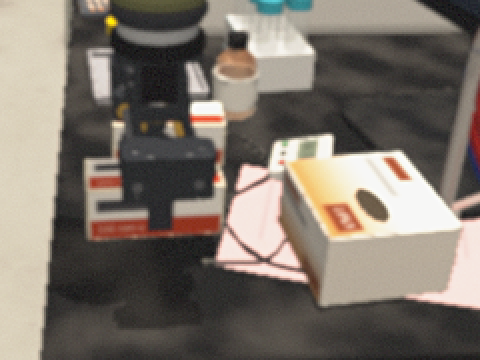

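The picture shows the right box held clear of the bench, at crop (155,200), with a shadow below it at (155,300). It pulls only about 1 N, so it is the lighter one. I put it back.

Call:
step_arm --increments '[[[0, 0, -0.7], [0, 0, 0]], [[0, 0, -0.7], [0, 0, 0]], [[0, 0, -0.6], [0, 0, 0]], [[0, 0, -0.4], [0, 0, 0]], [[0, 0, -0.3], [0, 0, 0]], [[0, 0, -0.2], [0, 0, 0]], [[0, 0, -0.1], [0, 0, 0]], [[0, 0, 0], [0, 0, 0]], [[0, 0, 0], [0, 0, 0]], [[0, 0, 0], [0, 0, 0]]]'

```text
clock: 5.3
tool_pos: [0.4317, -0.2134, 0.0131]
eef_rot: [1.0, 0.021, 0.0, 0.0]
contact_force: [-1.5, 0.4, 5.5]
opening: 0.566
finger_force: 30.0
```

Call:
step_arm --increments '[[[0, 0, 0], [0, 0, 0]], [[0, 0, 0], [0, 0, 0]], [[0, 0, 0], [0, 0, 0]], [[0, 0, 0], [0, 0, 0]], [[0, 0, 0], [0, 0, 0]], [[0, 0, 0], [0, 0, 0]], [[0, 0, 0], [0, 0, 0]], [[0, 0, 0], [0, 0, 0]], [[0, 0, 0], [0, 0, 0]], [[0, 0, 0], [0, 0, 0]]]' --fingers 1

```text
clock: 6.3
tool_pos: [0.4318, -0.2135, 0.0128]
eef_rot: [1.0, 0.021, 0.0, 0.0]
contact_force: [0.4, -1.3, -0.2]
opening: 1.0
finger_force: 0.0
```

Call:
step_arm --increments '[[[0, 0, 2], [0, 0, 0]], [[0, 0, 3], [0, 0, 0]], [[0, 0, 3], [0, 0, 0]], [[0, 1, 2], [0, 0, 0]], [[0.4, 2, 0], [0, 0, -1]], [[0.4, 3, 0], [0, 0, -1]], [[0.4, 3, 0], [0, 0, -1]], [[0.4, 3, 0], [0, 0, -1]], [[0.4, 2.1, 0], [0, 0, -0.4]], [[0.4, 2, 0], [0, 0, 0]]]'

```text
clock: 7.3
tool_pos: [0.4557, -0.0511, 0.1128]
eef_rot: [1.0, -0.017, -0.0, -0.0]
contact_force: [0.1, 0.5, 0.4]
opening: 1.0
finger_force: 0.0
```

Run:
```python
from h import *
p,d=r.snapshot("side");cv2.imwrite("pics/s2.png",p[150:330,200:440,::-1].repeat(2,0).repeat(2,1));print(r.get_state()["tool_pos"],r.get_state()["eef_rot"])
```

```text
[ 0.45673702 -0.04714082  0.11269983] [ 9.99890639e-01 -1.47031497e-02  3.92586953e-04 -1.54051712e-03]
```

View pics/s2.png

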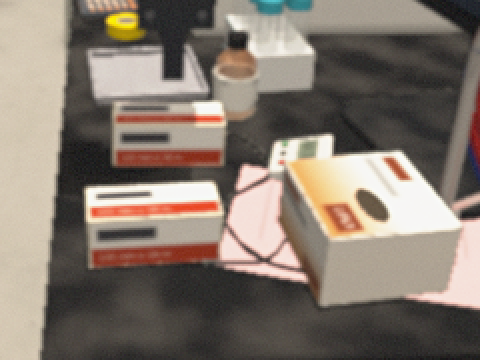

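The light box stands upright at its starting place, crop (155,225), and the gripper is over the other box. I go down to it.

Call:
step_arm --increments '[[[0, -0.5, 0], [0, 0, -0.3]], [[0, 0, -2], [0, 0, 0]], [[0, 0, -2], [0, 0, 0]], [[0, 0, -2], [0, 0, 0]], [[0, 0, -1.6], [0, 0, 0]], [[0, 0, -1], [0, 0, 0]], [[0, 0, -0.8], [0, 0, 0]], [[0, 0, -0.6], [0, 0, 0]], [[0, 0, 0], [0, 0, 0]], [[0, 0, 0], [0, 0, 0]]]'

```text
clock: 8.35
tool_pos: [0.4595, -0.058, 0.0158]
eef_rot: [1.0, -0.02, -0.003, -0.0]
contact_force: [-0.9, 0.2, 0.9]
opening: 1.004
finger_force: 0.0
```

Call:
step_arm --increments '[[[0, 0, 0], [0, 0, 0]], [[0, 0, 0], [0, 0, 0]], [[0, 0, 0], [0, 0, 0]], [[0, 0, 0], [0, 0, 0]], [[0, 0, 0], [0, 0, 0]], [[0, 0, 0], [0, 0, 0]], [[0, 0, 0], [0, 0, 0]], [[0, 0, 0], [0, 0, 0]], [[0, 0, 0], [0, 0, 0]], [[0, 0, 0], [0, 0, 0]]]' --fingers 0 --grip_force 45

```text
clock: 9.35
tool_pos: [0.4594, -0.0565, 0.0155]
eef_rot: [1.0, -0.02, -0.003, -0.001]
contact_force: [0.1, 6.6, 3.6]
opening: 0.564
finger_force: 45.0
```

Call:
step_arm --increments '[[[0, 0, 0.5], [0, 0, 0]], [[0, 0, 0.5], [0, 0, 0]], [[0, 0, 0.5], [0, 0, 0]], [[0, 0, 0.5], [0, 0, 0]], [[0, 0, 0.5], [0, 0, 0]], [[0, 0, 0.5], [0, 0, 0]], [[0, 0, 0], [0, 0, 0]], [[0, 0, 0], [0, 0, 0]], [[0, 0, 0], [0, 0, 0]], [[0, 0, 0], [0, 0, 0]]]'

```text
clock: 10.35
tool_pos: [0.459, -0.0579, 0.0452]
eef_rot: [1.0, -0.02, -0.003, -0.0]
contact_force: [0.5, -0.6, -5.9]
opening: 0.559
finger_force: 45.0
```

About 5.9 N, so this one is the full box. I carry it to the tray.

Call:
step_arm --increments '[[[0, 1, 1], [0, 0, 0]], [[-0.2, 2, 0], [0, 0, 0.8]], [[-0.2, 2.5, 0], [0, 0, 0.8]], [[-0.2, 3, 0], [0, 0, 0.8]], [[-0.2, 3, 0], [0, 0, 0.8]], [[-0.2, 3, 0], [0, 0, 0.8]], [[-0.2, 2.5, 0], [0, 0, 0.8]], [[-0.2, 1.8, 0], [0, 0, 0.8]], [[-0.1, 1, 0], [0, 0, 0.8]], [[0, 0, 0], [0, 0, 0]]]'

```text
clock: 11.35
tool_pos: [0.4438, 0.1423, 0.0558]
eef_rot: [0.999, 0.037, -0.003, -0.001]
contact_force: [-0.1, 0.3, -5.5]
opening: 0.562
finger_force: 45.0
```

Run:
```python
from h import *
p,d=r.snapshot("side");p,d=r.snapshot("top")
cv2.imwrite("pics/t3.png",p[130:280,80:300,::-1].repeat(3,0).repeat(3,1))
s=r.get_state();print(s["tool_pos"],s["eef_rot"],s["contact_force"],s["moment"])
```

```text
[0.44409809 0.13924635 0.05565922] [ 9.99383579e-01  3.49538299e-02 -3.25620896e-03  2.98910197e-04] [-0.37970058 -1.68148978 -6.27021461] [-0.0733102  -0.00663201 -0.03218791]
```

View pics/t3.png

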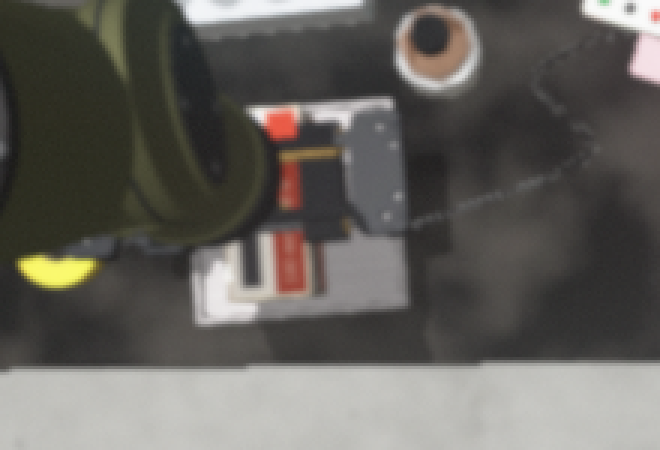

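The box is over the tray and lined up with it. The tray spans crop rows 100 to 322 and the box rows 107 to 297. I check the box's ends before lowering.

Run:
```python
from h import *
p,d=r.snapshot("top");W=cloud("top",d);z=W[...,2];p=p.astype(int)
roi=np.zeros(d.shape,bool);roi[160:235,150:192]=1
m=roi&(d>0)&(abs(z-.091)<.012)
print(z[m].mean());q=W[m]
for y0 in np.arange(.10,.17,.01):
    s=q[abs(q[:,1]-y0)<.005]
    if len(s)>10:print(y0.round(3),s[:,0].min().round(4),s[:,0].max().round(4),len(s),np.median(s[:,2]).round(4))
s=q[q[:,0]<.41];print("near y",s[:,1].min(),s[:,1].max())
```

```text
0.09139992085114763
0.11 0.385 0.4159 54 0.0898
0.12 0.385 0.4985 190 0.0918
0.13 0.3835 0.499 229 0.0919
0.14 0.3835 0.4972 153 0.0915
0.15 0.3836 0.4973 122 0.0915
0.16 0.3819 0.4177 85 0.0916
near y 0.11143182924957237 0.1635737915736143
```

Call:
step_arm --increments '[[[0, 0.1, -0.6], [0, 0, 0]], [[0, 0, -0.7], [0, 0, 0]], [[0, 0, -0.7], [0, 0, 0]], [[0, 0, -0.5], [0, 0, 0]], [[0, 0, -0.4], [0, 0, 0]], [[0, 0, -0.3], [0, 0, 0]], [[0, 0, -0.2], [0, 0, 0]], [[0, 0, -0.2], [0, 0, 0]], [[0, 0, -0.1], [0, 0, 0]], [[0, 0, 0], [0, 0, 0]]]'

```text
clock: 12.5
tool_pos: [0.4442, 0.1411, 0.0186]
eef_rot: [0.999, 0.035, -0.003, -0.0]
contact_force: [-0.9, 1.2, -5.5]
opening: 0.561
finger_force: 45.0
```

Still carrying the full weight, so I lower a little more.

Call:
step_arm --increments '[[[0, 0, -0.1], [0, 0, 0]], [[0, 0, -0.1], [0, 0, 0]], [[0, 0, 0], [0, 0, 0]], [[0, 0, 0], [0, 0, 0]], [[0, 0, 0], [0, 0, 0]], [[0, 0, 0], [0, 0, 0]], [[0, 0, 0], [0, 0, 0]], [[0, 0, 0], [0, 0, 0]], [[0, 0, 0], [0, 0, 0]], [[0, 0, 0], [0, 0, 0]]]'

```text
clock: 13.5
tool_pos: [0.4442, 0.1411, 0.0185]
eef_rot: [0.999, 0.035, -0.003, -0.0]
contact_force: [-2.6, -0.1, 19.0]
opening: 0.565
finger_force: 45.0
```

Call:
step_arm --increments '[[[0, 0, 0.1], [0, 0, 0]], [[0, 0, 0], [0, 0, 0]], [[0, 0, 0], [0, 0, 0]], [[0, 0, 0], [0, 0, 0]], [[0, 0, 0], [0, 0, 0]], [[0, 0, 0], [0, 0, 0]], [[0, 0, 0], [0, 0, 0]], [[0, 0, 0], [0, 0, 0]], [[0, 0, 0], [0, 0, 0]], [[0, 0, 0], [0, 0, 0]]]' --fingers 1

```text
clock: 14.5
tool_pos: [0.4442, 0.1411, 0.0174]
eef_rot: [0.999, 0.035, -0.003, -0.0]
contact_force: [0.7, -1.1, 0.1]
opening: 1.006
finger_force: 0.0
```

Call:
step_arm --increments '[[[0, 0, 1], [0, 0, 0]], [[0, 0, 2], [0, 0, 0]], [[0, 0, 3], [0, 0, 0]], [[0, 0, 3], [0, 0, 0]], [[0, 0, 3], [0, 0, 0]], [[0, -4, 2], [0, 0, 0]], [[0, -4, 0], [0, 0, 0]], [[0, -4, 0], [0, 0, 0]], [[0, -4, 0], [0, 0, 0]], [[0, 0, 0], [0, 0, 0]]]'

```text
clock: 15.5
tool_pos: [0.4434, -0.0254, 0.1583]
eef_rot: [1.0, 0.03, -0.003, 0.002]
contact_force: [-0.4, -0.4, 0.1]
opening: 1.001
finger_force: 0.0
```

Run:
```python
from h import *
p,d=r.snapshot("top");cv2.imwrite("pics/t4.png",p[:,:,::-1]);W=cloud("top",d);z=W[...,2]
roi=np.zeros(d.shape,bool);roi[150:248,130:420]=1
rect(W,roi&(d>0)&(z>.035)&(z<.075));print(r.get_state()["tool_pos"])
```

```text
[ 430.8 -211.8] [114.7  51.2] 2.3 z [0.0477 0.0515 0.0538] px [ 343  172   31   61 1660]
[ 0.44369384 -0.02198804  0.15817082]
```

View pics/t4.png

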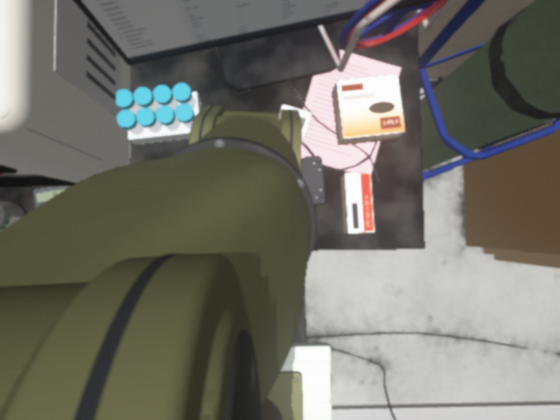

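The light box, at (358,202), is within 1 mm of its start, but the arm hides the tray. I move the arm to the right and look again.

Call:
step_arm --increments '[[[0, -4, 2], [0, 0, 0]], [[0, -4, 2], [0, 0, 0]], [[0, -4, 2], [0, 0, 0]], [[0, -4, 0], [0, 0, 0]], [[-1, -4, 0], [0, 0, 0]], [[-2, -4, 0], [0, 0, 0]], [[-2, -4, 0], [0, 0, 0]], [[-2, -4, 0], [0, 0, 0]], [[-2, -4, 0], [0, 0, 0]], [[0, 0, 0], [0, 0, 0]]]'

```text
clock: 16.55
tool_pos: [0.3506, -0.3842, 0.2179]
eef_rot: [1.0, 0.031, -0.004, 0.002]
contact_force: [0.1, -0.2, 0.9]
opening: 1.002
finger_force: 0.0
```

Run:
```python
from h import *
p,d=r.snapshot("side");W=cloud("side",d)
cv2.imwrite("pics/s5.png",p[:,:,::-1])
p,d=r.snapshot("top");W=cloud("top",d);z=W[...,2]
roi=np.zeros(d.shape,bool);roi[150:248,130:420]=1
rect(W,roi&(d>0)&(z>.035)&(z<.075));print(r.get_state()["tool_pos"])
```

```text
[523.6  41.2] [18.3 48.9] 0.4 z [0.0384 0.0551 0.0739] px [212 150  27  11 214]
[441.1 142. ] [115.6  51.3] 4.1 z [0.0494 0.0546 0.0569] px [ 157  168   32   63 1744]
[ 430.9 -211.8] [115.1  51.2] 2.4 z [0.048  0.0514 0.054 ] px [ 343  172   31   61 1657]
[ 0.35446899 -0.37830164  0.21758403]
```

View pics/s5.png

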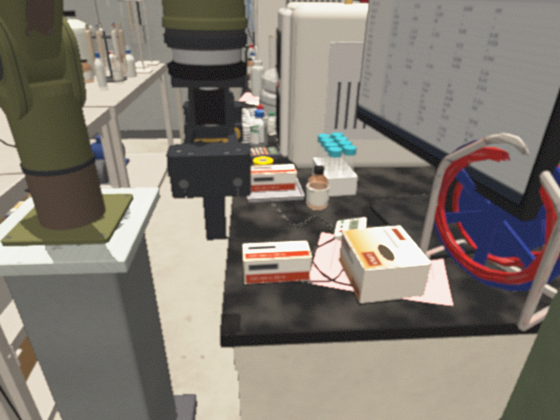

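The full box lies flat in the tray, at (273,180), with its top 54.6 mm above the bench (expected 53). It is centred to about 2 mm. The light box, at (277,262), is in place.

```bash
python3 -c "
from plant import r
print(r.finish_job())"
```

```text
the job is handed in; nothing more can be done
None
```

The job is handed in, though it returned no verdict: the full box (about 6 N when lifted) lies flat and centred in the tray, and the light box (about 1 N) stands within about 1 mm of where it started.

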